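# Stack the swivel spacers on a table spindle

### The arm

A 6-joint arm with a two-finger parallel gripper is mounted at the origin on the work surface; the furniture and walls round the work are solid. World frame = base frame: x ahead of the robot, y to its left, z up, the work surface at z = 0. Lengths are in m, angles in rad, forces in N, time in s.
With the tool pointing down it reaches from about 0.375 to 0.9 m from the base axis. Payload 3.1 kg.
Tool frame: the origin (TCP) lies midway between the tips of the shut fingers; the grasp point (between the pads) lies 19 mm behind it; z points along the fingers, y is the line along which they close (so a half turn about z gives the same grasp; the last joint's range is limited). The gripper opens to 85 mm and grips with 20 to 120 N. Pads are 22 mm wide; open, the fingers measure 114 mm over their backs; the gripper's body (76 mm by 85 mm) begins 54 mm behind the grasp point. The pads swing forward as they close: fully open they stand 13 mm farther back than shut.
Start: joints at [1.131, 0.527, 1.433, -0, 1.181, -0.178], TCP at [0.162, 0.604, 0.231] pointing down, gripper open.
Joint ranges: [-3.08, 3.08], [-0.75, 2.2], [0.22, 2.44], [-1.43, 4.57], [0, 2.65], [-2.85, 2.85]. Speed limits (rad/s): [2.79, 2.79, 3.14, 3.14, 3.14, 3.14].

### API

Orientations are given as a unit quaternion [x, y, z, w].
In Python, from station import manip gives the robot as it stands.
- The arm moves only by the tool step_arm, never from a script. Its argument "targets" is text: rows parted by semicolons, each of 4 numbers parted by spaces: the shift along the tool's x, y, z in mm, then the turn about the tool's z in degrees. A call has 1 to 12 rows; each row is the pose to reach, as a shift and turn from the pose commanded when the call began, along the tool's axes at that moment; what a row does not reach only later rows make up. A row lasts 1/10 s, in which the tool goes at most 50 mm and 8.59 degrees, less where a joint would pass 70% of its speed; a pose out of reach is approached as far as the arm can. A call with a gripper value outside its range is refused whole. "gripper" is the closure, from 0 (fully open) to 1 (shut), set as the call begins (left out, the last holds). The fingers move at their own pace and stop on an object; "squeeze" is the grip in N (left out, the last holds). Time passes only in rows, so rows that repeat a pose let the fingers close. It gives the time, the measured TCP pose, the force, the opening and the grip force at its end, in the units of the state.
- manip.sense(): the state, without advancing time (a new reading comes with each control period).
- manip.snapshot(name): name is "scene" or "top" or "wrist"; returns the picture (480x640x3 uint8, red, green, blue); there is no depth.
- manip.get_calibration(name): a dict with "fov_y" (degrees; the focal length in pixels is half the picture's height over the tangent of half this angle, whatever the lens; pixels are square), "cx", "cy" (the principal point, pixels), "extrinsics" (4x4, takes a point from camera to world coordinates); the wrist camera has in their place "tool_from_camera" (4x4, takes a point from camera to tool coordinates, whose origin is the TCP and whose axes are the flange's). Camera axes: x right, y down, z forward; pixel columns grow to the right and rows downward; lengths in m; the calibration is good to about 2 mm. A picture is of the moment at which its call begins: read the wrist's pose just before it. get_calibration takes no time and is no camera call.
- manip.sign_off(): hands the job in; it is judged then, once.
Trained networks look in the newest picture that a camera, given by its name, has taken for a name from the list of things; names that differ only in an ending like _2 or _b are one class to them, and where a whole thing is asked for, a point or a joint stands for the part that bears it (a point fixed in the world has none). Each returns a list of dicts, best first, with "p" (0 to 1); they miss things now and then, are a little off and sometimes report something else, mostly with a low value. They report only what shows in the picture. A call takes as long as a camera call. They do not tell look-alikes from the thing itself.
- manip.recognise(camera, query): "position" ([column, row] in pixels, amid what is visible of it).
- manip.masks_of(camera, query): "pixels" (480x640 bool, what is visible of it) and "position" ([column, row] in pixels, amid what is visible of it).
- manip.mark_of(camera, query): "position" ([column, row] in pixels: a listed point, or the origin of a listed thing).
The state is a dict: "t": time; "q": joint angles; "qd": joint speeds; "tau": joint torques, N m; "tcp_pos": TCP position; "tool_rot": TCP orientation; "force": force on the tool from outside, world axes, zero at the start; "ft_torque": the same for the moment, N m; "finger_gap": opening from 0.0 (shut) to 1.0 (fully open); "gripper_force": force on a finger pad.
Only numpy, scipy, OpenCV 4.12 (cv2) and the standard library are available. Lean on these libraries where they do the work, as an engineer would, in place of code of your own. Each camera call takes 0.05 s, during which the arm holds its last target. There are 200 camera calls.

### The job

Take the flanged collar off the upright spindle of the table swivel and slide the lid of the wooden spacer box back, away from the robot, until it clears the opening. Thread every spacer from the box onto the spindle, widest at the bottom and each next one smaller, and put the collar back on top of them, flange down. Then slide the box shut again, fully home.

Things in the scene. Friction and masses are not known exactly. Their poses are not given: they have to be found in the camera images.
- spacer_box: low fixed plywood box, origin under its centre, x along the lid tracks away from the robot. Inside 190 (x) by 240 mm (y), walls 6 mm, floor 6 mm thick; end walls 22 mm high, side walls with the tracks 34 mm, lid top 31 mm, all above its underside. 3 to 5 spacers lie flat inside, any size near any of x = -62, 0, 62 mm, y = +-60 mm
- lid (a joint): the lid: how far it is slid along the box's +x (away from the robot), in m: 0 shut, 0.198 fully back, clear of the opening when above 0.185. It stays in its tracks and where it is left; pushing it takes about 2 N. It may be a little open at the start
- lid_bar (a point): centre of the grip bar on the lid, near the lid's edge nearest the robot (88 mm on the robot's side of the box's centre when shut). The bar is 12 mm thick along the box's x, 60 mm long along its y, and stands 28 mm up from the lid (14 mm above and below this point). Axes as the box's
- spacer_60_c (a point): centre (half-way up) of the aluminium spacer ring of 60 mm outer diameter; 10 mm thick, bore 19 mm; z is its axis. Loose; in some runs it is absent
- spacer_52_c (a point): centre (half-way up) of the aluminium spacer ring of 52 mm outer diameter; 10 mm thick, bore 19 mm; z is its axis. Loose; in some runs it is absent
- spacer_44_c (a point): centre (half-way up) of the aluminium spacer ring of 44 mm outer diameter; 10 mm thick, bore 19 mm; z is its axis. Loose; in some runs it is absent
- spacer_36_c (a point): centre (half-way up) of the aluminium spacer ring of 36 mm outer diameter; 10 mm thick, bore 19 mm; z is its axis. Loose; in some runs it is absent
- spacer_28_c (a point): centre (half-way up) of the aluminium spacer ring of 28 mm outer diameter; 10 mm thick, bore 19 mm; z is its axis. Loose; in some runs it is absent
- collar_c (a point): centre of the steel locking collar, 22 mm tall: a round body of 28 mm diameter with a flange of 40 mm diameter, 5 mm thick, at its foot; bore 19 mm right through. z is its axis, pointing from flange to top, the flange bottom lies 11 mm below this point. At the start it sits loose on the bare spindle, flange down on the seat; it just lifts off (no thread)
- spindle_seat (a point): point on the axis of the spindle at the height where the lowest spacer rests (top face of a shoulder of 26 mm diameter, 26 mm above the table top). The fixed vertical steel spindle, 14 mm thick with a tapered tip, rises 70 mm above this point. Its square flange plate below is 100 by 100 mm and 10 mm thick. z is up, along the axis
There are look-alikes about, which are no part of the job. Of the things shaped like the part that bears collar_c, the bare steel one is meant.

How it is judged:
By the outcome, as a careful person would: the job done as asked, in the order asked, and still so for the second after the job is handed in, with the robot touching nothing.
Of spacer_60, spacer_52, spacer_44, spacer_36, spacer_28 only 3 to 5 are there at a start; the rules pass over those that are not, and their reading is None.
At some moment in a run one of collar may be knocked a few centimetres aside while the robot is not near it.
Once in a run the grip may slacken for a moment while it holds something.
It also fails if it takes over 210 s, if anything falls off the work surface, if the arm or the gripper's body presses on something with over 40 N, if the wrist force passes 120 N, or if a joint passes its speed limit or range.

## Working session

There is one attempt and no reset: what is moved stays moved. The work goes in short steps, Python scripts to look and compute and a tool call to move; the robot and the scene stay as the last step left them, time stands still between calls to the robot, and variables do not carry over. Pictures are saved under pics/ and viewed, at most 14 in all, crops included, and the job is handed in when it is done.

Besides the shell and the picture viewer there is one more tool, called after "Call:" as name(argument=value, ...) on one line, values as JSON. step_arm: Moves the arm, as the interface text tells. Its arguments: {"type":"object","properties":{"targets":{"type":"string"},"gripper":{"type":"number"},"squeeze":{"type":"number"}},"required":["targets"]}

```bash
ls; mkdir -p pics
cat > h.py <<'E'
import numpy as np, cv2
from station import manip as m
from scipy.spatial.transform import Rotation as R
def snap(c,f=None):
    s=m.sense(); im=m.snapshot(c)
    if f: cv2.imwrite('pics/'+f,im[:,:,::-1])
    return s,im
def ext(c,s=None):
    k=m.get_calibration(c)
    if c=='wrist':
        T=np.eye(4);T[:3,:3]=R.from_quat(s['tool_rot']).as_matrix();T[:3,3]=s['tcp_pos']
        return k,T@np.array(k['tool_from_camera'])
    return k,np.array(k['extrinsics'])
def world(c,px,z,s=None):
    k,E=ext(c,s); f=240/np.tan(np.radians(k['fov_y'])/2)
    d=E[:3,:3]@np.array([(px[0]-k['cx'])/f,(px[1]-k['cy'])/f,1]); o=E[:3,3]
    return o+d*(z-o[2])/d[2]
def tool(p,s=None):
    s=s or m.sense()
    return R.from_quat(s['tool_rot']).inv().apply(np.array(p)-s['tcp_pos'])*1000
E
python3 - <<'E'
from h import *
np.set_printoptions(precision=4,suppress=True)
for c in ['scene','top']:
    s,im=snap(c,c+'0.png')
    k,E=ext(c); print(c,k['fov_y'],E)
    for q,z in [('spacer_box',0),('lid_bar',.045),('collar_c',.037),('spindle_seat',.026)]:
        for r in m.mark_of(c,q)[:3]: print(q,r['p'],np.round(r['position']),world(c,r['position'],z))
s,im=snap('wrist','w0.png');print(m.get_calibration('wrist'));print(s)
E
```

```text
pics
scene 49.15240383964688 [[ 0.759  -0.4301  0.4888  0.1106]
 [-0.651  -0.5092  0.5629 -0.5115]
 [ 0.0068 -0.7455 -0.6665  0.6506]
 [ 0.      0.      0.      1.    ]]
spacer_box 0.69 [387. 326.] [ 0.5325 -0.1884  0.    ]
lid_bar 0.92 [358. 340.] [ 0.4531 -0.2024  0.045 ]
lid_bar 0.49 [386. 327.] [ 0.5008 -0.2112  0.045 ]
lid_bar 0.46 [271. 186.] [0.5783 0.1716 0.045 ]
collar_c 0.83 [286. 232.] [0.5229 0.0536 0.037 ]
collar_c 0.8 [336. 203.] [0.6473 0.058  0.037 ]
collar_c 0.47 [266. 187.] [0.5768 0.1857 0.037 ]
spindle_seat 0.64 [267. 187.] [0.5872 0.197  0.026 ]
top 49.42334606998733 [[ 0.0294 -0.9867  0.1597  0.4116]
 [-0.9991 -0.024   0.0352 -0.0301]
 [-0.0309 -0.1606 -0.9865  0.9448]
 [ 0.      0.      0.      1.    ]]
spacer_box 0.83 [426. 257.] [ 0.5247 -0.1909  0.    ]
lid_bar 0.77 [435. 297.] [ 0.4508 -0.1979  0.045 ]
collar_c 0.69 [278. 244.] [0.5357 0.0752 0.037 ]
collar_c 0.69 [284. 177.] [0.6581 0.0689 0.037 ]
collar_c 0.58 [217. 220.] [0.5772 0.1863 0.037 ]
spindle_seat 0.81 [219. 223.] [0.5725 0.1836 0.026 ]
{'fov_y': 66.95610909971658, 'cx': 319.8404395017494, 'cy': 236.22605318748595, 'tool_from_camera': array([[-0.0008, -0.9558, -0.2941,  0.0746],
       [ 1.    , -0.0005, -0.0012,  0.0006],
       [ 0.001 , -0.2941,  0.9558, -0.1415],
       [ 0.    ,  0.    ,  0.    ,  1.    ]])}
{'t': 0.5, 'q': array([ 1.1305,  0.5275,  1.4327,  0.    ,  1.1814, -0.1785]), 'qd': array([ 0.0008, -0.002 , -0.0022,  0.0016,  0.0012,  0.0003]), 'tau': array([ -0.0008, -44.1909, -17.8225,  -0.0002,   0.0019,  -0.    ]), 'tcp_pos': array([0.1617, 0.6037, 0.2313]), 'tool_rot': array([ 0.1306,  0.9914, -0.    , -0.    ]), 'force': array([ 0.4134, -0.4103, -0.0395]), 'ft_torque': array([ 0.0245, -0.0038, -0.0096]), 'gripper_force': 0.0, 'finger_gap': 1.00235566530837}
```

View pics/scene0.png

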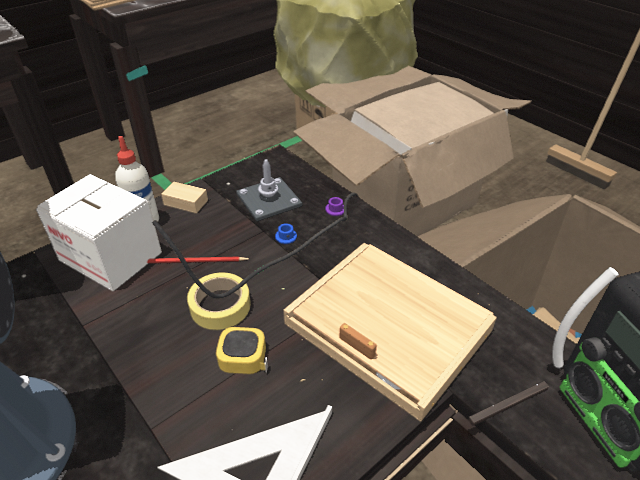

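View pics/top0.png

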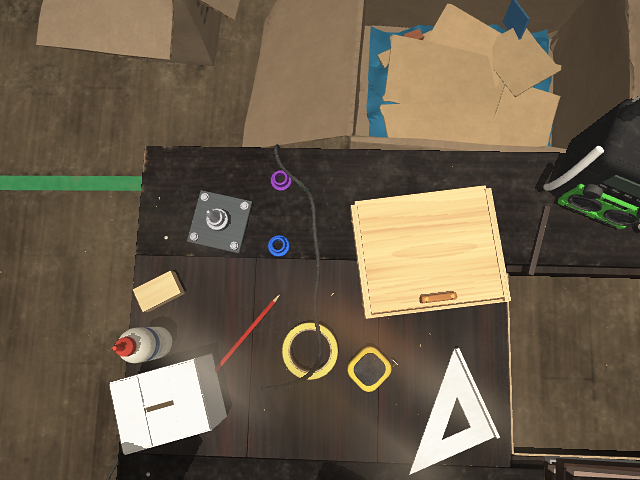

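Scene: the bare collar sits on the spindle at top pixel (217,220). Blue (279,245) and purple (281,180) are look-alikes. The box lies near (430,250) with its lid slightly open.

Run:
```python
from h import *
np.set_printoptions(precision=4,suppress=True)
snap('top')
for q in ['spacer_box','lid']:
  for r in m.masks_of('top',q)[:2]:
    M=r['pixels']; c=max(cv2.findContours(M.astype('uint8'),0,2)[0],key=cv2.contourArea)
    b=cv2.boxPoints(cv2.minAreaRect(c)); print(q,r['p'],b.round()); W=np.array([world('top',p,.031)[:2] for p in b]); print(W,W.mean(0))
    for i in range(2): d=W[i+1]-W[i]; print(np.hypot(*d),np.degrees(np.arctan2(d[1],d[0])))
print(tool([.35,.65,.33]),tool([.577,.50,.33]),tool([.577,.186,.2]))
```

```text
spacer_box 0.78 [[350. 201.]
 [496. 183.]
 [510. 301.]
 [364. 319.]]
[[ 0.6179 -0.0497]
 [ 0.6562 -0.3094]
 [ 0.4487 -0.3287]
 [ 0.4111 -0.0785]] [ 0.5335 -0.1916]
0.2625188056430761 -81.61410272636444
0.2084607789873547 -174.6985953489172
lid 0.79 [[355. 201.]
 [488. 183.]
 [503. 297.]
 [370. 314.]]
[[ 0.6185 -0.0592]
 [ 0.6563 -0.2963]
 [ 0.4555 -0.3176]
 [ 0.4185 -0.089 ]] [ 0.5372 -0.1905]
0.2400693885721598 -80.93796701309118
0.2019399501813386 -173.9261346191963
[-169.8773   93.4452  -98.6179] [-427.9648    7.3067  -98.6237] [-509.2295 -296.0113   31.3386]
```

Call:
step_arm(targets="-50 0 -50 -7; -100 50 -98 -15; -150 90 -98 -15; -200 80 -98 -15; -250 70 -98 -15; -300 60 -98 -15; -350 50 -98 -15; -400 20 -98 -15; -430 -25 -98 -15; -440 -70 -98 -15; -455 -115 -90 -15; -465 -160 -70 -15", gripper=0)

```text
t: 1.9
tcp_pos: [0.5688, 0.3657, 0.3128]
tool_rot: [0.0, 1.0, 0.001, 0.002]
force: [0.1, -0.7, -0.1]
finger_gap: 0.999
gripper_force: 0.0
```

Call:
step_arm(targets="-9 -45 30 0; -19 -90 50 0; -25 -135 70 0; -25 -145 100 0; -25 -145 100 0")

```text
t: 2.4
tcp_pos: [0.5891, 0.2193, 0.2077]
tool_rot: [0.002, 1.0, -0.001, -0.005]
force: [-1.0, 0.1, -0.7]
finger_gap: 1.0
gripper_force: 0.0
```

Run:
```python
from h import *
np.set_printoptions(precision=4,suppress=True)
s,im=snap('wrist','w1.png'); print(s['tcp_pos'],s['tool_rot'],s['t'],s['q'])
for q,z in [('collar_c',.037),('spindle_seat',.026)]:
  for r in m.mark_of('wrist',q)[:3]: print(q,r['p'],np.round(r['position']),world('wrist',r['position'],z,s),tool(world('wrist',r['position'],z,s),s))
```

```text
[0.5891 0.2193 0.2077] [ 0.0021  1.     -0.0011 -0.005 ] 2.4 [ 0.1791  0.5624  1.4393 -0.0004  1.15   -1.3874]
collar_c 0.83 [285. 208.] [0.5828 0.1887 0.037 ] [  4.4758 -30.2517 170.7811]
collar_c 0.77 [168. 156.] [0.5378 0.0911 0.037 ] [  49.0421 -128.0409  171.4397]
collar_c 0.67 [182. 282.] [0.6525 0.0903 0.037 ] [ -65.5978 -128.3807  170.3026]
spindle_seat 0.66 [288. 203.] [0.5802 0.1906 0.026 ] [  7.0068 -28.3857 181.8027]
```

View pics/w1.png

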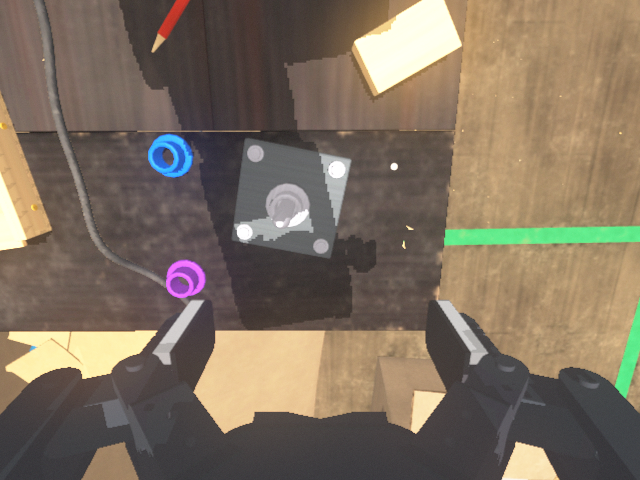

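Collar on the spindle at wrist pixel (286,205); blue/purple look-alikes at (168,156) and (183,280). I'm centring above it.

Call:
step_arm(targets="6 -30 40 0; 6 -30 50 0; 6 -30 50 0; 6 -30 50 0")

```text
t: 2.95
tcp_pos: [0.5872, 0.1943, 0.1634]
tool_rot: [-0.001, 1.0, 0.0, 0.002]
force: [0.9, 0.6, 0.4]
finger_gap: 1.0
gripper_force: 0.0
```

```bash
cat > see.py <<'E'
from h import *
import sys
# see.py cam query:z ... : world + tool coordinates of marks and mask centroids
np.set_printoptions(precision=4,suppress=True)
c=sys.argv[1]; s,im=snap(c,sys.argv[2] if sys.argv[2]!='-' else None); print(s['tcp_pos'],s['tool_rot'],s['t'])
for a in sys.argv[3:]:
  q,z=a.split(':'); z=float(z)
  for r in m.mark_of(c,q)[:4]:
    w=world(c,r['position'],z,s); print(q,r['p'],np.round(r['position']),w[:2],tool(w,s))
E
python3 see.py wrist w2.png collar_c:.037 spindle_seat:.026
```

```text
[0.5872 0.1943 0.1634] [-0.0008  1.      0.0005  0.0017] 2.95
collar_c 0.95 [175. 159.] [0.5369 0.0898] [  50.8079 -104.5346  126.1706]
collar_c 0.94 [316. 218.] [0.5808 0.1914] [  6.799   -2.9754 126.4177]
collar_c 0.8 [193. 301.] [0.6514 0.0909] [ -63.6631 -103.607   126.5661]
spindle_seat 0.79 [316. 212.] [0.5786 0.1914] [  9.0519  -3.0194 137.41  ]
```

View pics/w2.png

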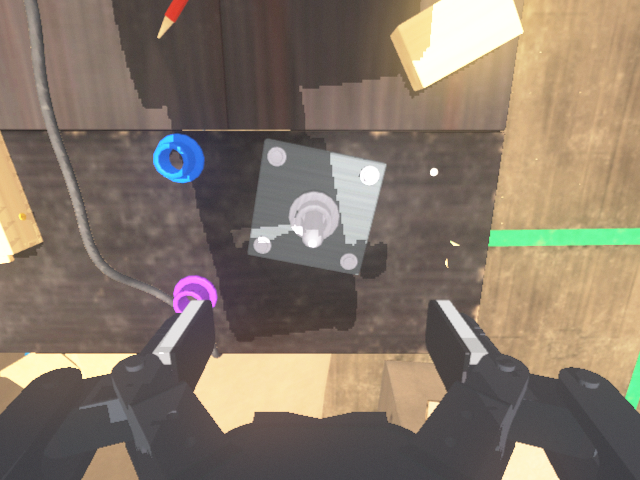

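Call:
step_arm(targets="7 -3 30 0; 7 -3 60 0; 7 -3 90 0; 7 -3 110 0; 7 -3 110 0; 7 -3 110 0", gripper=0.25, squeeze=40)

```text
t: 3.7
tcp_pos: [0.5796, 0.1901, 0.0526]
tool_rot: [-0.0, 1.0, 0.0, 0.001]
force: [0.4, 0.2, -0.0]
finger_gap: 0.751
gripper_force: 0.0
```

```bash
python3 see.py wrist w3.png collar_c:.037 spindle_seat:.026
```

```text
[0.5796 0.1901 0.0526] [-0.0002  1.      0.0001  0.0007] 3.7
collar_c 0.9 [103. 195.] [0.5345 0.0953] [ 45.1508 -94.7673  15.5165]
collar_c 0.77 [317. 293.] [0.5816 0.1892] [-1.9601 -0.8672 15.6031]
spindle_seat 0.92 [320. 281.] [0.5807 0.1906] [-0.9994  0.4635 26.6021]
```

View pics/w3.png

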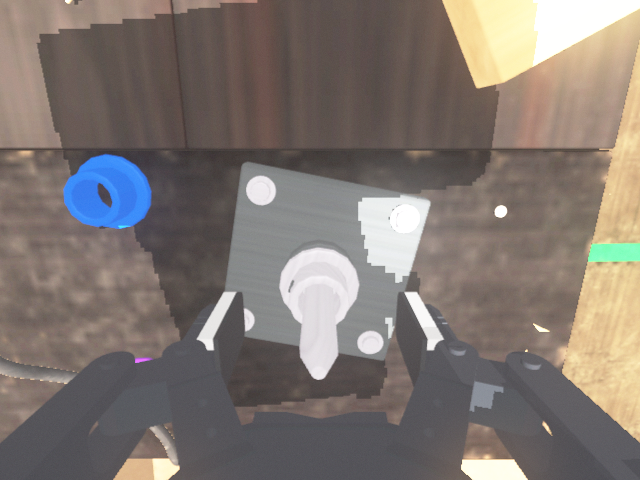

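The spindle and collar are centred between the fingers (318,285). I'll go down and grip.

Call:
step_arm(targets="-1 0 10 0; -1 0 18 0; -1 0 18 0; -1 0 18 0")

```text
t: 4.25
tcp_pos: [0.5795, 0.1895, 0.0333]
tool_rot: [0.0, 1.0, -0.0, -0.001]
force: [0.8, 0.4, 0.0]
finger_gap: 0.749
gripper_force: 0.0
```

Call:
step_arm(targets="0 0 0 0; 0 0 0 0; 0 0 0 0; 0 0 0 0; 0 0 0 0; 0 0 0 0", gripper=1, squeeze=50)

```text
t: 4.85
tcp_pos: [0.58, 0.1896, 0.0344]
tool_rot: [-0.0, 1.0, 0.0, 0.0]
force: [-0.6, -0.6, 5.5]
finger_gap: 0.305
gripper_force: 49.1
```

Call:
step_arm(targets="0 0 -20 0; 0 0 -45 0; 0 0 -75 0; 0 0 -90 0; 0 0 -90 0")

```text
t: 5.35
tcp_pos: [0.5815, 0.1899, 0.1259]
tool_rot: [-0.0, 1.0, 0.0, 0.003]
force: [1.3, -0.0, -0.5]
finger_gap: 0.303
gripper_force: 49.5
```

Call:
step_arm(targets="40 -30 0 0; 80 -60 0 0; 92 -70 30 0; 92 -70 70 0; 92 -70 100 0; 92 -70 112 0; 92 -70 114 0; 92 -70 114 0")

```text
t: 6.15
tcp_pos: [0.4878, 0.1197, 0.0095]
tool_rot: [-0.0, 1.0, -0.0, -0.0]
force: [0.3, 0.4, -0.0]
finger_gap: 0.305
gripper_force: 52.1
```

Call:
step_arm(targets="0 0 2 0; 0 0 2 0")

```text
t: 6.35
tcp_pos: [0.4885, 0.1198, 0.0085]
tool_rot: [-0.0, 1.0, 0.0, 0.001]
force: [0.2, -0.2, -0.5]
finger_gap: 0.303
gripper_force: 52.0
```

Call:
step_arm(targets="0 0 0 0; 0 0 0 0; 0 0 0 0; 0 0 0 0; 0 0 -40 0; 0 0 -80 0; 0 0 -120 0", gripper=0.2)

```text
t: 7.05
tcp_pos: [0.4872, 0.1195, 0.1287]
tool_rot: [0.0, 1.0, -0.0, -0.001]
force: [0.7, 0.7, 0.5]
finger_gap: 0.801
gripper_force: 0.0
```

Call:
step_arm(targets="0 -40 -15 -4; 10 -80 -15 -7; 15 -130 -15 -7; 20 -180 -15 -7; 30 -230 -15 -7; 36 -280 -15 -7; 38 -315 0 -7; 38 -318 0 -7; 38 -318 0 -7; 38 -318 0 -7")

```text
t: 8.05
tcp_pos: [0.4493, -0.1972, 0.1278]
tool_rot: [-0.061, 0.998, 0.001, -0.0]
force: [0.2, -0.8, -0.3]
finger_gap: 0.798
gripper_force: 0.0
```

```bash
python3 see.py wrist w4.png lid_bar:.045 spacer_box:0; python3 see.py top - collar_c:.011
```

```text
[ 0.4493 -0.1972  0.1278] [-0.0613  0.9981  0.0006 -0.0005] 8.05
lid_bar 0.79 [317. 244.] [ 0.4496 -0.199 ] [-0.1277 -1.9499 82.807 ]
spacer_box 0.57 [319. 318.] [ 0.5286 -0.1876] [-80.0139  -0.325  127.7393]
[ 0.4499 -0.1968  0.1281] [-0.0622  0.9981  0.0001 -0.0001] 8.2
collar_c 0.86 [279. 243.] [0.5419 0.0753] [-125.1083  258.5507  117.1462]
collar_c 0.74 [256. 272.] [0.4885 0.1149] [-77.0934 304.5421 117.1644]
collar_c 0.69 [283. 178.] [0.663  0.0744] [-245.215   242.6386  117.1261]
```

View pics/w4.png

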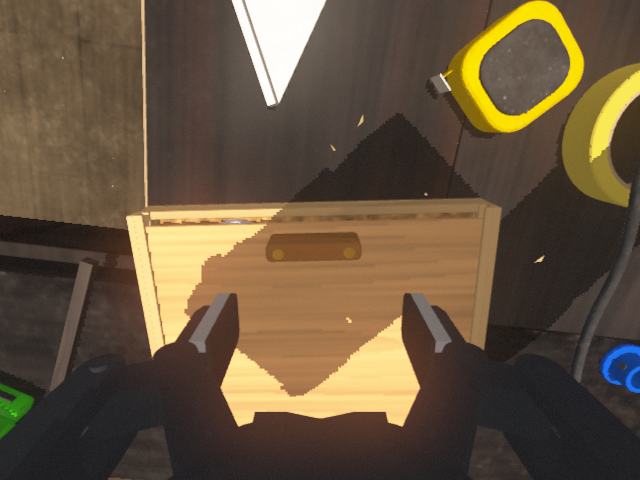

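Lid with its bar at (314,246). The near box edge is tilted about 1.6°, so box yaw is about 8.6°; lid slightly open. Grip the bar along its length.

Call:
step_arm(targets="0 -2 40 -1.6; 0 -2 70 -1.6; 0 -2 90 -1.6; 0 -2 91 -1.6; 0 -2 91 -1.6")

```text
t: 8.8
tcp_pos: [0.4502, -0.1999, 0.0369]
tool_rot: [-0.075, 0.997, 0.0, -0.0]
force: [0.4, -0.8, -0.3]
finger_gap: 0.797
gripper_force: 0.0
```

Call:
step_arm(targets="0 0 0 0; 0 0 0 0; 0 0 0 0; 0 0 0 0", gripper=1, squeeze=40)

```text
t: 9.2
tcp_pos: [0.4513, -0.2011, 0.0382]
tool_rot: [-0.075, 0.997, -0.001, 0.001]
force: [1.3, -0.0, 7.2]
finger_gap: 0.687
gripper_force: 44.8
```

Call:
step_arm(targets="-20 0 0 0; -45 0 0 0; -75 0 0 0; -105 0 0 0; -135 0 0 0; -160 0 0 0; -175 0 0 0; -180 0 0 0; -180 0 0 0")

```text
t: 10.1
tcp_pos: [0.6301, -0.1747, 0.0382]
tool_rot: [-0.075, 0.997, -0.002, 0.002]
force: [2.4, -2.8, 5.9]
finger_gap: 0.689
gripper_force: 44.6
```

Call:
step_arm(targets="-5 0 -1 0; -9 0 -1 0; -9 0 -1 0")

```text
t: 10.4
tcp_pos: [0.637, -0.1736, 0.0382]
tool_rot: [-0.075, 0.997, -0.001, 0.0]
force: [0.1, -5.4, 1.3]
finger_gap: 0.692
gripper_force: 32.4
```

Call:
step_arm(targets="-3 0 0 0; -6 0 0 0; -6 0 0 0")

```text
t: 10.7
tcp_pos: [0.639, -0.1733, 0.0382]
tool_rot: [-0.076, 0.997, -0.001, -0.004]
force: [-8.5, -9.0, 8.1]
finger_gap: 0.693
gripper_force: 42.9
```

Call:
step_arm(targets="2 0 0 0; 2 0 0 0; 2 0 0 0; 2 0 0 0; 2 0 -40 0; 40 0 -80 0; 80 0 -120 0; 120 0 -160 0; 150 0 -170 0; 150 0 -170 0; 150 0 -170 0", gripper=0.05)

```text
t: 11.8
tcp_pos: [0.4947, -0.1937, 0.2087]
tool_rot: [-0.074, 0.997, -0.0, 0.001]
force: [-0.0, 0.0, -0.4]
finger_gap: 0.95
gripper_force: 0.0
```

```bash
cat > see2.py <<'E'
from h import *
import sys
np.set_printoptions(precision=4,suppress=True)
s,im=snap('wrist',sys.argv[1]); print(s['tcp_pos'],s['tool_rot'],s['t'])
for q in 'spacer_60_c spacer_52_c spacer_44_c spacer_36_c spacer_28_c'.split():
  for r in m.masks_of('wrist',q)[:5]:
    # top face outline: fit circle to mask contour projected at z=.016
    c=max(cv2.findContours(r['pixels'].astype('uint8'),0,2)[0],key=cv2.contourArea)[:,0]
    W=np.array([world('wrist',p,.016,s)[:2] for p in c])*1000
    (x,y),rad=cv2.minEnclosingCircle(W.astype('float32')); A=cv2.contourArea(W.astype('float32'))
    print(q,round(r['p'],2),np.round(r['position']),'ctr',round(x,1),round(y,1),'D',round(2*rad,1),'Deq',round(2*(A/np.pi)**.5,1),'tool',tool([x/1000,y/1000,.016],s).round(1))
E
python3 see2.py w5.png; python3 see.py wrist - lid_bar:.045
```

```text
[ 0.4947 -0.1937  0.2087] [-0.0744  0.9972 -0.0004  0.001 ] 11.8
spacer_60_c 0.7 [259. 171.] ctr 478.4 -256.5 D 60.3 Deq 58.3 tool [ 25.8 -59.4 192.7]
spacer_60_c 0.44 [264. 310.] ctr 599.6 -237.7 D 38.4 Deq 35.7 tool [-96.8 -58.8 192.9]
spacer_52_c 0.63 [378. 250.] ctr 520.8 -134.2 D 53.3 Deq 51.1 tool [-34.3  55.2 192.7]
spacer_36_c 0.69 [261. 310.] ctr 599.6 -238.1 D 38.7 Deq 35.5 tool [-96.8 -59.3 192.9]
[ 0.4951 -0.1933  0.2067] [-0.0755  0.9971  0.0005 -0.0006] 12.1
lid_bar 0.95 [320. 359.] [ 0.6373 -0.1718] [-143.9264   -0.3959  161.5643]
```

View pics/w5.png

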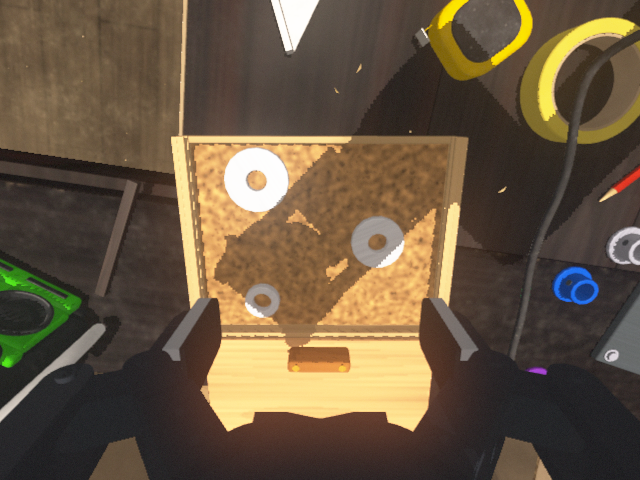

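Three spacers: 60 mm at (256,180), 52 mm at (378,242) and 36 mm at (262,300). The other slots are empty and the bar is at (319,359).

Call:
step_arm(targets="13 -30 30 0; 26 -59 70 0; 26 -59 110 0; 26 -59 140 0; 26 -59 140 0; 26 -59 140 0", gripper=0.15)

```text
t: 12.8
tcp_pos: [0.4778, -0.2557, 0.0675]
tool_rot: [-0.075, 0.997, 0.0, -0.0]
force: [0.1, -0.2, 0.4]
finger_gap: 0.852
gripper_force: 0.0
```

```bash
python3 see2.py w6.png
```

```text
[ 0.4778 -0.2557  0.0675] [-0.0751  0.9972  0.0004 -0.0004] 12.8
spacer_60_c 0.75 [320. 242.] ctr 477.5 -256.3 D 60.9 Deq 58.9 tool [ 0.3 -0.6 51.5]
spacer_52_c 0.85 [511. 339.] ctr 511.4 -135.3 D 53.0 Deq 37.3 tool [-51.3 114.   51.6]
spacer_36_c 0.7 [317. 417.] ctr 582.7 -241.2 D 24.2 Deq 14.6 tool [-106.    -1.4   51.4]
```

View pics/w6.png

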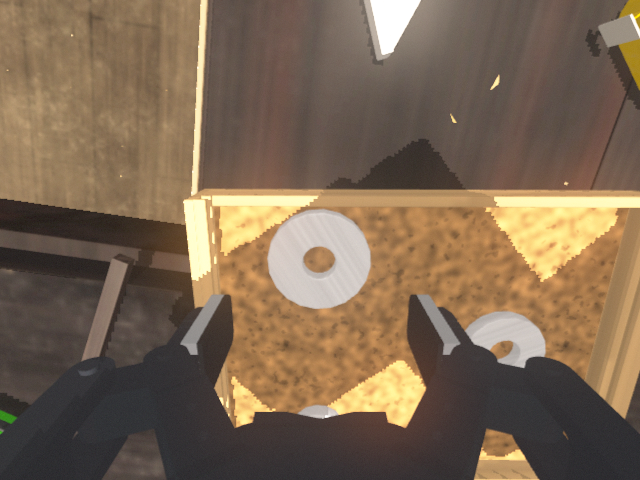

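Centred on the 60 mm spacer (319,258), with finger room to the left wall. Descending.

Call:
step_arm(targets="0 0 30 0; 0 0 50 0; 0 0 58 0; 0 0 62 0; 0 0 62 0; 0 0 62 0")

```text
t: 13.7
tcp_pos: [0.4782, -0.2563, 0.0067]
tool_rot: [-0.075, 0.997, -0.001, 0.001]
force: [-0.3, 0.0, -1.7]
finger_gap: 0.85
gripper_force: 0.0
```

Call:
step_arm(targets="0 0 0 0; 0 0 0 0; 0 0 0 0; 0 0 0 0; 0 0 0 0", gripper=1, squeeze=50)

```text
t: 14.2
tcp_pos: [0.4782, -0.2563, 0.0076]
tool_rot: [-0.075, 0.997, -0.001, 0.001]
force: [-0.7, 0.9, 7.6]
finger_gap: 0.658
gripper_force: 51.2
```

Call:
step_arm(targets="0 0 -10 0; 0 0 -30 0; 0 0 -60 0; 0 0 -100 0; 0 0 -140 0; 0 0 -140 0")

```text
t: 14.8
tcp_pos: [0.4807, -0.2582, 0.1517]
tool_rot: [-0.075, 0.997, -0.004, 0.005]
force: [-0.2, -1.1, -0.8]
finger_gap: 0.66
gripper_force: 53.2
```

Run:
```python
from h import *
s,im=snap('wrist','w7.png'); print(s['tcp_pos'])
r=tool([.525,.05,.2],s).round(),tool([.5805,.190,.16],s).round(); print(r)
```

```text
[ 0.48074608 -0.25823286  0.1517458 ]
(array([-90., 298., -50.]), array([-166.,  428.,  -11.]))
```

View pics/w7.png

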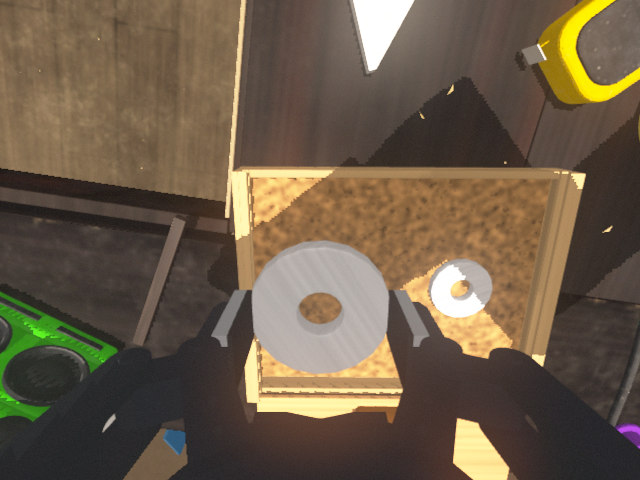

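60 mm spacer is held level, bore at (320,308). Carrying it to the spindle.

Call:
step_arm(targets="-18 45 -10 0; -36 90 -20 0; -54 135 -20 0; -72 180 -20 0; -90 225 -20 0; -106 270 -20 0; -122 315 -20 0; -138 360 -15 0; -154 400 -10 0; -166 428 -5 0; -166 428 -5 0; -166 428 -5 0")

```text
t: 16.05
tcp_pos: [0.5764, 0.1924, 0.1492]
tool_rot: [-0.076, 0.997, -0.0, -0.002]
force: [-0.1, 0.6, -1.5]
finger_gap: 0.663
gripper_force: 53.3
```

```bash
cat > see3.py <<'E'
from h import *
import sys
# held spacer centre (tool frame plane z=-8.4mm) and spindle seat / tip
np.set_printoptions(precision=1,suppress=True)
f,q=sys.argv[1:3]
s,im=snap('wrist',f); print(s['tcp_pos']*1000,s['t'],s['finger_gap'])
z=s['tcp_pos'][2]
for r in m.masks_of('wrist',q)[:2]:
    c=max(cv2.findContours(r['pixels'].astype('uint8'),0,2)[0],key=cv2.contourArea)[:,0]
    W=np.array([tool(world('wrist',p,z+.0084,s),s) for p in c])
    (x,y),rad=cv2.minEnclosingCircle(W[:,:2].astype('float32')); print(q,r['p'],r['position'],x,y,2*rad)
for r in m.mark_of('wrist','spindle_seat')[:2]:
    w=world('wrist',r['position'],.026,s); print('seat',r['p'],r['position'],w*1000,tool(w,s))
E
python3 see3.py w8.png spacer_60_c
```

```text
[576.4 192.4 149.2] 16.05 0.6631092985060935
spacer_60_c 0.61 [322.3, 290.6] 1.5464246273040771 0.529522180557251 60.57244873046875
seat 0.56 [316.7, 230.0] [578.3 190.4  26. ] [ -2.   -2.3 123.2]
```

View pics/w8.png

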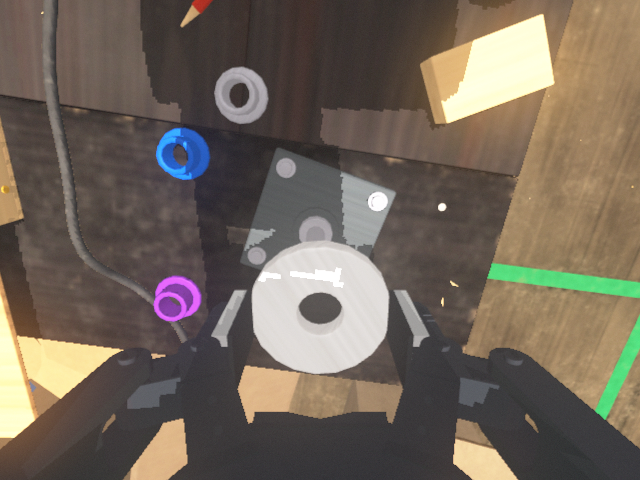

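Call:
step_arm(targets="-4 -3 10 0; -4 -3 30 0; -4 -3 38 0; -4 -3 38 0; -4 -3 38 0")

```text
t: 16.7
tcp_pos: [0.5824, 0.1893, 0.1128]
tool_rot: [-0.075, 0.997, -0.0, -0.0]
force: [-0.3, -0.7, -1.3]
finger_gap: 0.658
gripper_force: 53.3
```

```bash
python3 see3.py w9.png spacer_60_c
```

```text
[582.4 189.3 112.8] 16.7 0.6577823794955534
spacer_60_c 0.61 [314.7, 290.5] 1.4332361221313477 0.03928513452410698 60.71686935424805
seat 0.68 [319.3, 237.5] [579.  188.6  26. ] [ 3.4 -0.2 86.8]
seat 0.62 [318.4, 306.5] [629.1 195.4  26. ] [-47.2  -0.9  86.8]
```

View pics/w9.png

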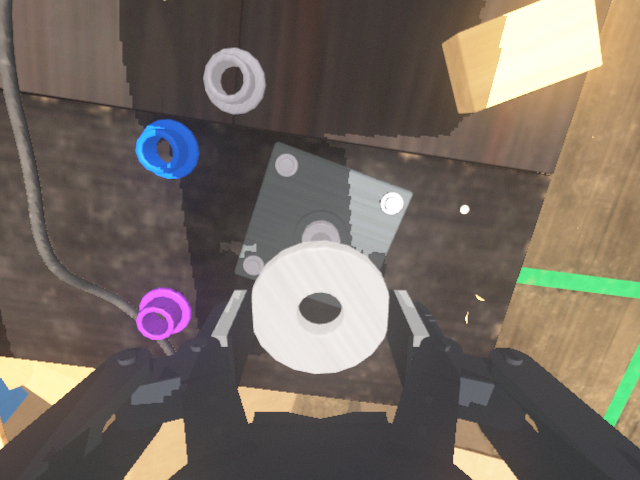

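The spacer hangs over the spindle, which shows partly at (320,230). I'll refine the axis from the plate bolts: (392,203) and (253,265) here, plus the four in w3.

Run:
```python
from h import *
s=m.sense(); f=lambda p,s:world('wrist',p,.013,s)[:2]*1000
print((f((392,203),s)+f((253,265),s))/2)
s3={'tcp_pos':np.array([.5796,.1901,.0526]),'tool_rot':np.array([-.0002,1,.0001,.0007])}
P=[f(p,s3) for p in [(260,190),(371,342),(405,219),(243,320)]]
print((P[0]+P[1])/2,(P[2]+P[3])/2)
print(s['tcp_pos'],tool([.5805,.1895,.1],s))
```

```text
[581.82044756 190.30503756]
[580.46383643 189.94811719] [580.87919816 190.60803069]
[0.58281236 0.18975987 0.11360563] [ 2.34703413  0.08952719 13.60188088]
```

Call:
step_arm(targets="0 0.5 10 0; 0 0.5 20 0; 0 0.5 30 0; 0 0.5 40 0; 0 0.5 40 0")

```text
t: 17.35
tcp_pos: [0.5806, 0.19, 0.0706]
tool_rot: [-0.075, 0.997, -0.0, -0.002]
force: [0.4, 0.4, -1.2]
finger_gap: 0.658
gripper_force: 53.3
```

No side force, so it's threaded. Lower to the seat.

Call:
step_arm(targets="0 0 15 0; 0 0 28 0; 0 0 38 0; 0 0 41 0; 0 0 44 0; 0 0 44 0")

```text
t: 17.95
tcp_pos: [0.5821, 0.1903, 0.0286]
tool_rot: [-0.075, 0.997, -0.0, -0.0]
force: [0.6, -0.3, -0.1]
finger_gap: 0.654
gripper_force: 53.3
```

Call:
step_arm(targets="0 0 0 0; 0 0 0 0; 0 0 0 0; 0 0 -30 0; 0 0 -70 0; 0 0 -110 0; 0 0 -130 0", gripper=0.15)

```text
t: 18.65
tcp_pos: [0.584, 0.1906, 0.1629]
tool_rot: [-0.075, 0.997, 0.0, 0.003]
force: [0.7, 0.0, 1.0]
finger_gap: 0.854
gripper_force: 0.0
```

Call:
step_arm(targets="15 -45 0 0; 30 -90 0 0; 45 -135 0 0; 60 -180 0 0; 75 -220 0 0; 90 -260 10 0; 102 -295 30 0; 109 -311 60 0; 109 -311 88 0; 109 -311 88 0; 109 -311 88 0", gripper=0.2)

```text
t: 19.75
tcp_pos: [0.5208, -0.1334, 0.071]
tool_rot: [-0.075, 0.997, 0.0, -0.0]
force: [1.2, -0.9, 0.2]
finger_gap: 0.802
gripper_force: 0.0
```

```bash
python3 see2.py w10.png; python3 see.py top top1.png collar_c:.011 | tail -n 4
python3 - <<'E'
import cv2
a=cv2.imread('pics/w10.png');b=cv2.imread('pics/top1.png')[150:310,160:340]
b=cv2.resize(b,None,fx=2,fy=2); import numpy as np
o=np.zeros((480,800,3),'uint8'); o[:,:640][:]=a; o=o[:,:800]
o=cv2.copyMakeBorder(cv2.resize(a,(440,330)),0,0,0,360,0); o[:320,440:]=b; cv2.imwrite('pics/c1.png',o)
E
```

```text
[ 0.5208 -0.1334  0.071 ] [-0.075   0.9972  0.0002 -0.0003] 19.75
spacer_52_c 0.85 [320. 270.] ctr 520.5 -133.1 D 52.6 Deq 50.9 tool [ 0.2  0.3 55. ]
spacer_36_c 0.76 [136. 343.] ctr 594.2 -237.0 D 38.5 Deq 26.3 tool [ -57.1 -113.4   54.9]
[ 0.5217 -0.1333  0.0721] [-0.0755  0.9971 -0.0006  0.0011] 20.05
collar_c 0.55 [283. 179.] [0.6621 0.0742] [-169.8771  184.0873   61.1994]
```

View pics/c1.png

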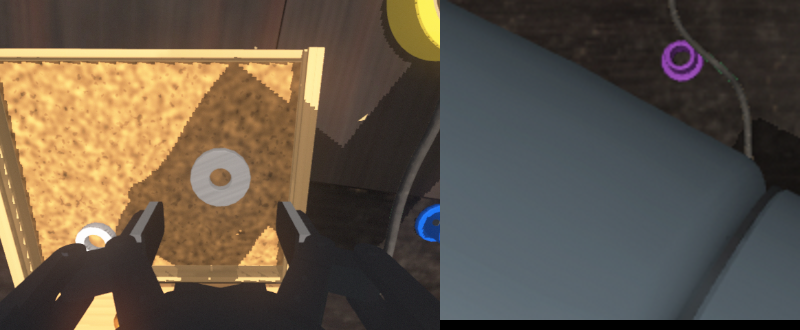

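The 52 mm spacer is centred between the fingers; the top view is blocked by the arm. Grasping.

Call:
step_arm(targets="0 0 30 0; 0 0 50 0; 0 0 60 0; 0 0 65 0; 0 0 65 0; 0 0 65 0")

```text
t: 20.75
tcp_pos: [0.5213, -0.1338, 0.0064]
tool_rot: [-0.075, 0.997, -0.0, 0.001]
force: [0.3, -0.8, -0.1]
finger_gap: 0.796
gripper_force: 0.0
```

Call:
step_arm(targets="0 0 0 0; 0 0 0 0; 0 0 0 0; 0 0 0 0; 0 0 0 0", gripper=1)

```text
t: 21.25
tcp_pos: [0.5214, -0.1338, 0.0074]
tool_rot: [-0.075, 0.997, -0.0, 0.001]
force: [-1.0, 0.6, 7.1]
finger_gap: 0.576
gripper_force: 50.4
```

Call:
step_arm(targets="0 0 -10 0; 0 0 -30 0; 0 0 -60 0; 0 0 -100 0; 0 0 -145 0; 0 0 -145 0; 0 0 -145 0")

```text
t: 21.95
tcp_pos: [0.5214, -0.1338, 0.1527]
tool_rot: [-0.075, 0.997, -0.001, 0.002]
force: [-0.3, 0.5, -0.9]
finger_gap: 0.574
gripper_force: 51.8
```

Call:
step_arm(targets="-15 45 -8 0; -30 90 -8 0; -45 135 -8 0; -62 180 -8 0; -78 225 -8 0; -92 265 0 0; -102 295 0 0; -108 311 0 0; -108 311 20 0; -108 311 36 0; -108 311 36 0; -108 311 36 0")

```text
t: 23.15
tcp_pos: [0.5806, 0.1893, 0.1141]
tool_rot: [-0.075, 0.997, -0.0, -0.001]
force: [0.2, 0.9, -0.4]
finger_gap: 0.573
gripper_force: 51.8
```

```bash
python3 see3.py w11.png spacer_52_c
```

```text
[580.6 189.3 114.1] 23.15 0.5733115322716859
spacer_52_c 0.64 [316.6, 324.4] 1.6293410062789917 0.24538752436637878 53.38555145263672
seat 0.58 [319.5, 241.9] [580.5 189.2  26. ] [-0.1 -0.1 88.1]
```

Call:
step_arm(targets="-0.7 0.6 10 0; -0.7 0.6 20 0; -0.7 0.6 30 0; -0.7 0.6 42 0; -0.7 0.6 42 0")

```text
t: 23.8
tcp_pos: [0.58, 0.1905, 0.0704]
tool_rot: [-0.075, 0.997, -0.0, -0.002]
force: [0.6, -0.7, -1.8]
finger_gap: 0.575
gripper_force: 51.8
```

Call:
step_arm(targets="0 0 10 0; 0 0 20 0; 0 0 28 0; 0 0 32 0; 0 0 35 0; 0 0 35 0")

```text
t: 24.4
tcp_pos: [0.5818, 0.1909, 0.0378]
tool_rot: [-0.075, 0.997, 0.0, 0.0]
force: [0.2, -0.1, -0.3]
finger_gap: 0.575
gripper_force: 51.9
```

Call:
step_arm(targets="0 0 0 0; 0 0 0 0; 0 0 0 0; 0 0 -30 0; 0 0 -70 0; 0 0 -110 0; 0 0 -130 0", gripper=0.2)

```text
t: 25.1
tcp_pos: [0.5836, 0.1911, 0.1717]
tool_rot: [-0.075, 0.997, 0.0, 0.003]
force: [0.1, -0.2, -0.6]
finger_gap: 0.802
gripper_force: 0.0
```

Call:
step_arm(targets="5 -45 0 0; 10 -90 0 0; 15 -135 0 0; 20 -180 0 0; 25 -225 0 0; 30 -270 0 0; 35 -315 0 0; 40 -360 20 0; 44 -400 50 0; 46 -426 80 0; 46 -426 97 0; 46 -426 97 0", gripper=0.4)

```text
t: 26.3
tcp_pos: [0.5977, -0.2374, 0.0678]
tool_rot: [-0.074, 0.997, 0.002, -0.003]
force: [0.1, -0.3, -0.1]
finger_gap: 0.598
gripper_force: 0.0
```

```bash
python3 see2.py w12.png
```

```text
[ 0.5977 -0.2374  0.0678] [-0.0739  0.9973  0.0019 -0.0025] 26.3
spacer_36_c 0.71 [320. 257.] ctr 600.3 -238.5 D 36.9 Deq 35.2 tool [-2.7 -1.7 51.8]
```

Call:
step_arm(targets="-1.5 -1 25 0; -1.5 -1 45 0; -1.5 -1 56 0; -1.5 -1 62 0; -1.5 -1 62 0; -1.5 -1 62 0")

```text
t: 27.2
tcp_pos: [0.6022, -0.2382, 0.0096]
tool_rot: [-0.075, 0.997, -0.0, 0.001]
force: [0.2, 0.2, -0.9]
finger_gap: 0.598
gripper_force: 0.0
```

Call:
step_arm(targets="0 0 0 0; 0 0 0 0; 0 0 0 0; 0 0 0 0; 0 0 0 0", gripper=1)

```text
t: 27.7
tcp_pos: [0.6023, -0.2384, 0.0103]
tool_rot: [-0.075, 0.997, -0.001, 0.001]
force: [-0.5, 0.6, 5.6]
finger_gap: 0.38
gripper_force: 49.3
```

Call:
step_arm(targets="0 0 -10 0; 0 0 -30 0; 0 0 -60 0; 0 0 -100 0; 0 0 -150 0; 0 0 -150 0; 0 0 -150 0")

```text
t: 28.4
tcp_pos: [0.6023, -0.2385, 0.161]
tool_rot: [-0.075, 0.997, -0.001, 0.002]
force: [-1.1, 1.3, -1.7]
finger_gap: 0.379
gripper_force: 49.7
```

```bash
python3 see3.py w13.png spacer_36_c; python3 -c "
from h import *
print(tool([.5815,.19,.152]))"
```

```text
[ 602.3 -238.5  161. ] 28.4 0.37855336349862917
[-45.29436742 425.29772326   6.09339143]
```

Call:
step_arm(targets="-5 45 -5 0; -10 90 -5 0; -15 135 -5 0; -20 180 -5 0; -25 225 -5 0; -30 270 -5 0; -35 315 0 0; -40 360 0 0; -44 400 0 0; -46.5 425 10 0; -46.5 425 40 0; -46.5 425 40 0")

```text
t: 29.75
tcp_pos: [0.5796, 0.1896, 0.1137]
tool_rot: [-0.076, 0.997, -0.0, -0.006]
force: [-1.3, -0.0, -1.4]
finger_gap: 0.377
gripper_force: 49.8
```

Call:
step_arm(targets="0 0 0 0; 0 0 0 0")

```text
t: 29.95
tcp_pos: [0.5845, 0.1885, 0.1191]
tool_rot: [-0.074, 0.997, -0.0, 0.0]
force: [-0.0, -0.2, 0.3]
finger_gap: 0.377
gripper_force: 49.8
```

```bash
python3 see3.py w14.png spacer_36_c;  python3 see3.py w14.png spacer_44_c|sed -n 2,3p
```

```text
[584.5 188.5 119.1] 29.95 0.3765317343454467
spacer_36_c 0.68 [324.9, 322.4] 3.9575722217559814 0.5405457615852356 36.79145812988281
seat 0.71 [323.2, 230.9] [578.1 189.9  26. ] [ 6.1  2.4 93.1]
seat 0.75 [325.7, 230.8] [578.5 191.7  26. ] [ 5.9  4.1 93.9]
```

Call:
step_arm(targets="0 0 0 0; 0 0 0 0; 0 0 0 0")

```text
t: 30.55
tcp_pos: [0.584, 0.1891, 0.1189]
tool_rot: [-0.075, 0.997, 0.0, 0.0]
force: [0.5, 0.3, -0.7]
finger_gap: 0.378
gripper_force: 49.8
```

Call:
step_arm(targets="1 1.3 10 0; 1 1.3 20 0; 1 1.3 30 0; 1 1.3 42 0; 1 1.3 42 0")

```text
t: 31.05
tcp_pos: [0.5811, 0.19, 0.0743]
tool_rot: [-0.075, 0.997, -0.0, -0.002]
force: [-0.8, -0.0, -0.1]
finger_gap: 0.377
gripper_force: 49.8
```

Call:
step_arm(targets="0 0 8 0; 0 0 16 0; 0 0 22 0; 0 0 25 0; 0 0 27 0; 0 0 27 0")

```text
t: 31.65
tcp_pos: [0.5827, 0.1902, 0.0504]
tool_rot: [-0.075, 0.997, -0.0, -0.0]
force: [-1.7, -1.2, 2.6]
finger_gap: 0.378
gripper_force: 50.1
```

Call:
step_arm(targets="0 0 0 0; 0 0 0 0; 0 0 0 0; 0 0 -30 0; 0 0 -70 0; 0 0 -100 0; 45 -25 -100 0; 90 -50 -100 0; 104 -55 -100 0; 104 -55 -100 0; 104 -55 -100 0", gripper=0.3)

```text
t: 32.75
tcp_pos: [0.4894, 0.1203, 0.1503]
tool_rot: [-0.075, 0.997, 0.0, 0.001]
force: [0.3, 0.3, 0.6]
finger_gap: 0.7
gripper_force: 0.0
```

```bash
python3 see.py wrist w15.png collar_c:.011
```

```text
[0.4894 0.1203 0.1503] [-0.0746  0.9972  0.      0.0012] 32.75
collar_c 0.81 [321. 220.] [0.4883 0.1212] [  1.2987   1.0084 139.2848]
collar_c 0.8 [263. 270.] [0.5373 0.08  ] [-40.9555 -46.9962 139.391 ]
collar_c 0.65 [251. 394.] [0.6634 0.0814] [-165.9563  -64.3624  139.6909]
```

View pics/w15.png

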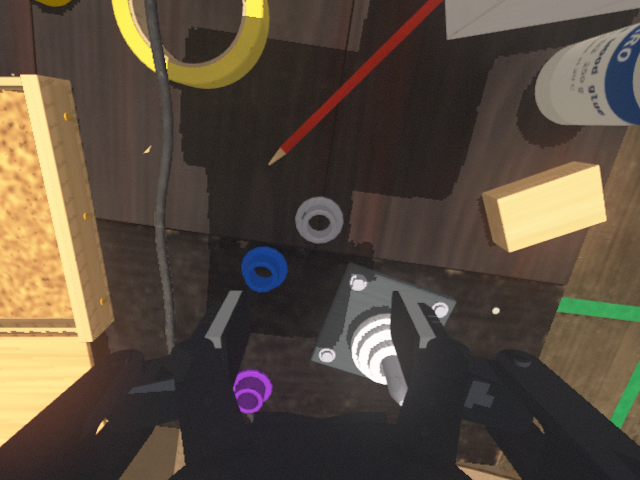

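Collar undisturbed at (320,220); stack of three on the spindle at (375,350), ordered. Fetching the collar.

Call:
step_arm(targets="0.5 0.5 40 0; 0.5 0.5 80 0; 0.5 0.5 110 0; 0.5 0.5 132 0; 0.5 0.5 141 0; 0.5 0.5 141 0; 0.5 0.5 141 0")

```text
t: 33.55
tcp_pos: [0.4887, 0.121, 0.0092]
tool_rot: [-0.075, 0.997, -0.0, 0.001]
force: [-0.1, 0.2, -0.1]
finger_gap: 0.704
gripper_force: 0.0
```

Call:
step_arm(targets="0 0 0 0; 0 0 0 0; 0 0 0 0; 0 0 0 0; 0 0 0 0; 0 0 0 0", gripper=1)

```text
t: 34.15
tcp_pos: [0.4885, 0.1208, 0.0103]
tool_rot: [-0.075, 0.997, -0.0, 0.001]
force: [-0.4, 0.7, 5.9]
finger_gap: 0.299
gripper_force: 48.8
```

Call:
step_arm(targets="0 0 -10 0; 0 0 -40 0; 0 0 -80 0; 0 0 -120 0; 0 0 -120 0; 0 0 -120 0")

```text
t: 34.75
tcp_pos: [0.4881, 0.1208, 0.1304]
tool_rot: [-0.075, 0.997, -0.0, 0.002]
force: [0.4, -0.0, -2.1]
finger_gap: 0.298
gripper_force: 49.3
```

Run:
```python
from h import *
s=m.sense();print(s['tcp_pos'],tool([.5808,.190,.13],s).round(1))
```

```text
[0.48810894 0.12079041 0.13039279] [-102.    54.6    0.7]
```

Call:
step_arm(targets="-40 20 0 0; -80 42 0 0; -102 54.5 0 0; -102 54.5 10 0; -102 54.5 10 0; -102 54.5 10 0; -102 54.5 10 0; -102 54.5 10 0")

```text
t: 35.55
tcp_pos: [0.5797, 0.1893, 0.1189]
tool_rot: [-0.075, 0.997, -0.0, -0.0]
force: [0.7, -0.8, -1.1]
finger_gap: 0.301
gripper_force: 49.3
```

Run:
```python
from h import *
s,im=snap('wrist','w16.png');print(s['tcp_pos'],s['gripper_force'],tool([.5808,.190,.06],s).round(1))
z=s['tcp_pos'][2]
for r in m.mark_of('wrist','collar_c')[:4]:
  print(r['p'],r['position'],tool(world('wrist',r['position'],z+.0007,s),s))
```

```text
[0.57968312 0.18929788 0.11892292] 49.31580204516649 [-1.3  0.5 58.9]
0.76 [163.2, 312.9] [ -3.65368416 -67.79906467  -0.70084457]
0.7 [321.1, 309.0] [-1.77660628  0.79133603 -0.70141749]
0.56 [165.8, 156.4] [ 62.95221157 -58.32842997  -0.64887727]
0.39 [320.3, 259.9] [20.8923597   0.45530582 -0.68362455]
```

Call:
step_arm(targets="-0.4 0 10 0; -0.4 0 20 0; -0.4 0 30 0; -0.4 0 38 0; -0.4 0 38 0")

```text
t: 36.15
tcp_pos: [0.5795, 0.1898, 0.0789]
tool_rot: [-0.075, 0.997, -0.0, -0.002]
force: [0.6, 0.5, -0.9]
finger_gap: 0.303
gripper_force: 49.3
```

Call:
step_arm(targets="0 0 6 0; 0 0 10 0; 0 0 13 0; 0 0 15 0; 0 0 15 0")

```text
t: 36.65
tcp_pos: [0.5809, 0.1899, 0.0664]
tool_rot: [-0.075, 0.997, -0.0, 0.0]
force: [0.2, 0.3, 1.9]
finger_gap: 0.299
gripper_force: 49.5
```

Call:
step_arm(targets="0 0 0 0; 0 0 0 0; 0 0 0 0; 0 0 -30 0; 0 0 -70 0; 0 0 -100 0; 0 -45 -100 0; 0 -90 -100 0; 0 -135 -100 0; 0 -180 -100 0; 0 -225 -100 0; 0 -270 -100 0", gripper=0.3)

```text
t: 37.85
tcp_pos: [0.6212, -0.0788, 0.1659]
tool_rot: [-0.075, 0.997, 0.0, 0.0]
force: [-0.2, -0.1, -0.2]
finger_gap: 0.701
gripper_force: 0.0
```

Call:
step_arm(targets="-3 -45 0 0; -3 -85 0 0; -3 -98 30 0; -3 -98 40 0; -3 -98 40 0; -3 -98 40 0", gripper=0.1)

```text
t: 38.45
tcp_pos: [0.6384, -0.1719, 0.1258]
tool_rot: [-0.076, 0.997, 0.0, -0.001]
force: [-0.1, 0.0, 1.0]
finger_gap: 0.905
gripper_force: 0.0
```

```bash
python3 see.py wrist w17.png lid_bar:.045; python3 see.py top top2.png collar_c:.067
```

```text
[ 0.6384 -0.1719  0.1258] [-0.0757  0.9971  0.0005 -0.0005] 38.45
lid_bar 0.67 [318. 247.] [ 0.6395 -0.1729] [-0.9644 -1.2993 80.8041]
[ 0.6393 -0.1721  0.1269] [-0.0759  0.9971 -0.0002  0.0006] 38.55
collar_c 0.53 [282. 177.] [0.6503 0.0684] [-47.2285 236.0636  59.8305]
```

Over the bar. I'll grip it and pull the lid shut by about 198 mm.

Call:
step_arm(targets="-1 -1 40 0; -1 -1 70 0; -1 -1 85 0; -1 -1 88 0; -1 -1 88 0")

```text
t: 39.15
tcp_pos: [0.6404, -0.1742, 0.0383]
tool_rot: [-0.075, 0.997, -0.0, 0.0]
force: [0.3, 0.4, 0.1]
finger_gap: 0.9
gripper_force: 0.0
```

Call:
step_arm(targets="0 0 0 0; 0 0 0 0; 0 0 0 0; 0 0 0 0; 0 0 0 0", gripper=1, squeeze=40)

```text
t: 39.65
tcp_pos: [0.6409, -0.1732, 0.0402]
tool_rot: [-0.074, 0.997, 0.001, 0.001]
force: [-0.1, 5.0, 6.0]
finger_gap: 0.689
gripper_force: 44.2
```

Call:
step_arm(targets="20 0 0 0; 45 0 0 0; 75 0 0 0; 105 0 0 0; 135 0 0 0; 160 0 0 0; 180 0 0 0; 190 0 0 0; 195 0 0 0; 195 0 0 0")

```text
t: 40.65
tcp_pos: [0.4456, -0.202, 0.0401]
tool_rot: [-0.074, 0.997, 0.001, -0.001]
force: [-2.7, 6.5, 14.1]
finger_gap: 0.69
gripper_force: 46.1
```

Call:
step_arm(targets="2 0 0 0; 4 0 0 0; 4 0 0 0")

```text
t: 40.95
tcp_pos: [0.4448, -0.2022, 0.0401]
tool_rot: [-0.074, 0.997, 0.0, 0.002]
force: [7.2, 11.1, 12.3]
finger_gap: 0.69
gripper_force: 45.9
```

Call:
step_arm(targets="2 0 0 0; 3 0 0 0; 3 0 0 0; 3 0 0 0")

```text
t: 41.35
tcp_pos: [0.4447, -0.2024, 0.0401]
tool_rot: [-0.073, 0.997, -0.0, 0.004]
force: [16.0, 18.9, 9.2]
finger_gap: 0.687
gripper_force: 45.6
```

Call:
step_arm(targets="0 0 0 0; 0 0 0 0; 0 0 0 0; 0 0 0 0; 0 0 -40 0; 0 0 -80 0; 0 0 -120 0; 20 0 -150 0; 40 0 -150 0; 40 0 -150 0", gripper=0.05)

```text
t: 42.35
tcp_pos: [0.3986, -0.2105, 0.1887]
tool_rot: [-0.074, 0.997, -0.0, -0.0]
force: [-0.1, 0.5, -0.6]
finger_gap: 0.947
gripper_force: 0.0
```

```bash
python3 see.py wrist w18.png lid_bar:.045 spacer_box:0; python3 see.py top top3.png lid_bar:.045 spacer_box:0 collar_c:.067; python3 see.py scene scene3.png lid_bar:.045
python3 - <<'E'
import cv2,numpy as np
a=cv2.imread('pics/scene3.png')[120:420,180:500]; b=cv2.imread('pics/w18.png')
o=np.zeros((600,800,3),'uint8'); o[:375,:400]=cv2.resize(a,(400,375)); o[:300,400:]=cv2.resize(b,(400,300))
t=cv2.imread('pics/top3.png')[140:320,180:520]; o[375:375+212,:400]=cv2.resize(t,(400,212))
c=cv2.imread('pics/scene3.png')[145:225,225:325]; o[300:600,400:775]=cv2.resize(c,(375,300),interpolation=cv2.INTER_CUBIC)
cv2.imwrite('pics/c2.png',o)
E
```

```text
[ 0.3986 -0.2105  0.1887] [-0.0739  0.9973 -0.0001 -0.0003] 42.35
lid_bar 0.66 [325. 273.] [ 0.4429 -0.1995] [-45.4635   4.3313 143.6492]
spacer_box 0.73 [321. 332.] [ 0.5276 -0.19  ] [-130.6426    1.2208  188.6054]
spacer_box 0.41 [324. 272.] [ 0.4609 -0.1971] [-63.6356   4.0533 188.6398]
[ 0.4008 -0.2108  0.1875] [-0.0745  0.9972  0.0001  0.    ] 42.5
lid_bar 0.6 [436. 303.] [ 0.4407 -0.1992] [-41.2013   5.4762 142.5527]
spacer_box 0.87 [426. 259.] [ 0.5214 -0.1905] [-122.2591    2.0531  187.5591]
collar_c 0.9 [210. 214.] [0.5818 0.1906] [-238.6533  369.9605  120.6317]
collar_c 0.64 [279. 243.] [0.5334 0.0691] [-172.704   257.0266  120.6068]
collar_c 0.64 [283. 180.] [0.6449 0.0668] [-282.6826  238.1596  120.613 ]
collar_c 0.61 [214. 221.] [0.5697 0.1844] [-225.7193  365.679   120.6298]
[ 0.401  -0.2104  0.1872] [-0.0752  0.9972  0.0004 -0.0003] 42.7
lid_bar 0.92 [352. 341.] [ 0.4464 -0.1979] [-46.9079   5.4862 142.2271]
```

View pics/c2.png

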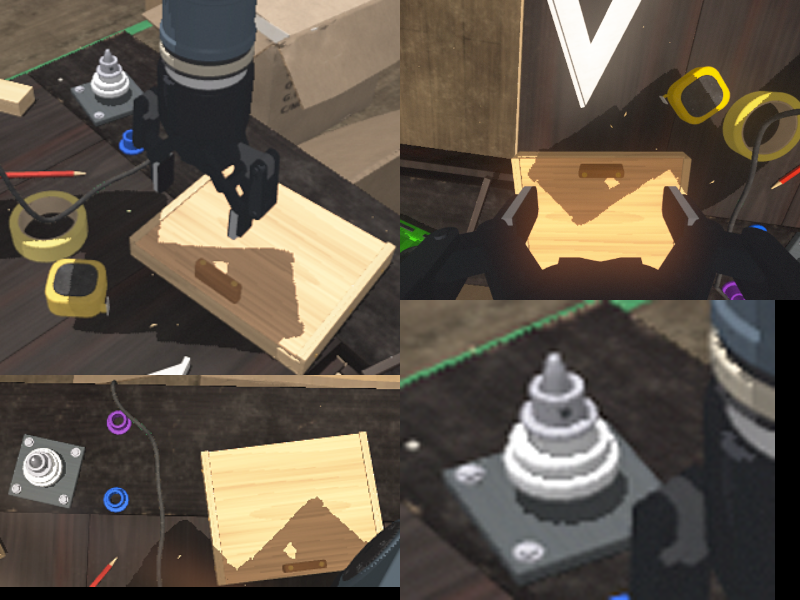

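The pictures show 60, 52 and 36 mm stacked with the collar on top, flange down. The lid is shut against its stop and the gripper is clear. Handing in.

```bash
python3 -c "
from station import manip as m
print(m.sign_off())"
```

```text
the job is handed in; nothing more can be done
None
```

The job is handed in: the box held three spacers, now on the spindle as 60, 52 and 36 mm from the bottom up with the collar on top, flange down, and the lid slid home against its stop.

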